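# Dot-mark a corrosion coupon with the automatic centre punch

## Robot

A 7-joint arm with a two-finger parallel gripper is mounted at the origin on a cart in front of the work surface, level with it; the furniture and walls round the work are solid. World frame = base frame: x ahead of the robot, y to its left, z up, the work surface at z = 0. Lengths are in m, angles in rad, forces in N, time in s.
With the tool pointing down it reaches from about 0.425 to 0.925 m from the base axis. Payload 6.8 kg.
Tool frame: the origin (TCP) lies midway between the tips of the shut fingers; the grasp point (between the pads) lies 19 mm behind it; z points along the fingers, y is the line along which they close (so a half turn about z gives the same grasp; the last joint's range is limited). The gripper opens to 85 mm and grips with 20 to 120 N. Pads are 22 mm wide; open, the fingers measure 114 mm over their backs; the gripper's body (76 mm by 85 mm) begins 54 mm behind the grasp point. The pads swing forward as they close: fully open they stand 13 mm farther back than shut.
Start: joints at [-1.417, 0.477, 0.022, 1.555, -0.011, 1.109, -0.083], TCP at [0.175, 0.652, 0.231] pointing down, gripper open.
Joint ranges: [-2.96, 2.96], [-0.34, 2.1], [-1.41, 1.46], [0.24, 2.44], [-1.37, 4.51], [0.17, 1.92], [-2.96, 2.96]. Speed limits (rad/s): [2.39, 2.39, 3.14, 3.14, 3.14, 3.14, 3.14].

## Interface

Orientations are given as a rotation vector (axis times angle).
In Python, from bench import r gives the robot as it stands. The module is installed in compiled form; this text tells all that it offers.
- The arm moves only by the tool apply_moves, never from a script. Its argument "rows" is a list of rows, each a list of 6 numbers: the shift along the tool's x, y, z scaled (see below), then the turn, a rotation vector about the tool's x, y, z scaled (see below). A call has 1 to 5 rows; each row is the pose to reach, as a shift and turn from the pose commanded when the call began, along the tool's axes at that moment; what a row does not reach only later rows make up. The controller multiplies each number of a shift by 0.25 m and each number of a turn by 90 degrees. A row lasts 1/8 s, in which the tool goes at most 62.5 mm and 10.7 degrees, less where a joint would pass 70% of its speed; a pose out of reach is approached as far as the arm can. A call with a number of a shift or a turn outside -1 to 1 is refused whole. A call with a gripper value outside its range is refused whole. "claw" is the opening, from 0 (shut) to 1 (fully open), set as the call begins (left out, the last holds). The fingers move at their own pace and stop on an object; "newtons" is the grip in N (left out, the last holds). Time passes only in rows, so rows that repeat a pose let the fingers close. It gives the time, the measured TCP pose, the force, the opening and the grip force at its end, in the units of the state.
- r.get_obs(): the state, without advancing time (a new reading comes with each control period).
- r.grab_frame(name): name is "side" or "top" or "wrist"; returns a dict with "pixels" (400x640x3 uint8, red, green, blue), "intrinsics" (3x3 intrinsics, pixels), "eye" and "attitude" of the camera in the world. Camera axes: x right, y up, looking along -z (the intrinsics and any distortion apply to the point x, -y, -z); pixel columns grow to the right and rows downward; lengths in m; the calibration is good to about 2 mm. A picture is of the moment at which its call begins. There is no depth.
- r.hand_in(): hands the job in; it is judged then, once.
Trained networks look in a picture, given as the dict that the camera call returned (one of the last four; its "shot" number tells which), for a name from the list of things; names that differ only in an ending like _2 or _b are one class to them, and where a whole thing is asked for, a point or a joint stands for the part that bears it (a point fixed in the world has none). Each returns a list of dicts, best first, with "conf" (0 to 1); they miss things now and then, are a little off and sometimes report something else, mostly with a low value. They report only what shows in the picture. A call takes as long as a camera call.
- r.search_frame(picture, thing): "rect" ([left, top, width, height] in pixels, round what is visible of it).
- r.outline_of(picture, thing): "pixels" (400x640 bool, what is visible of it) and "rect" ([left, top, width, height] in pixels, round what is visible of it).
- r.landmark_of(picture, thing): "point" ([column, row] in pixels: a listed point, or the origin of a listed thing).
The state is a dict: "clock": time; "joints": joint angles; "qvel": joint speeds; "tau": joint torques, N m; "tcp_pos": TCP position; "orientation": TCP orientation; "contact_force": force on the tool from outside, world axes, zero at the start; "moment": the same for the moment, N m; "grip_width": finger opening in m; "gripper_force": force on a finger pad.
Only numpy, scipy, OpenCV 4.12 (cv2) and the standard library are available. Lean on these libraries where they do the work, as an engineer would, in place of code of your own. Each camera call takes 0.05 s, during which the arm holds its last target. There are 200 camera calls.

## Task

The steel test coupon in the marking jig still needs its identity dot beside its hanging hole. Take the automatic centre punch out of its block, put its nose down through the guide bush at the hanging-hole end of the coupon and press it straight down until its spring trips with a snap, easing off at once without leaning on it; then stand the punch back in its block, fully down. Leave the coupon in its nest and the other things on the bench where they are.

Things in the scene. Friction and masses are not known exactly. Their poses are not given: they have to be found in the camera images.
- punch: Automatic centre punch of plain steel, standing upright in its block. Round barrel 16 mm across, 109 mm long, domed cap on top, lowest 6 mm tapering to 14 mm; about 150 g. Origin: centre of the barrel's flat lower end, z up the barrel. Below it stands the sprung nose, 8 mm thick, with its replaceable point (7 mm, last 6 mm a cone), 26 to 38 mm long in all: this differs and is not measured.
- punch_grip (a point): Middle of the barrel's knurled part, on its axis, 62 mm above the barrel's lower end and 47 mm below the top of the cap: the best place to hold the punch. z up the barrel.
- punch_nose (a joint): How far the nose is pressed up into the barrel, m: 0 at rest. Pressing takes about 4 N at first, rising to about 12 N at 0.007; then it trips: by 0.0085 the force has fallen by half or more, to 3 to 5 N (tripped). Hard stop at 0.0105. Lifted, it springs out again by itself.
- jig: Marking jig, fixed to the bench: aluminium base plate 132 x 64 x 9 mm with a nest for the coupon along its x, and across the middle a bridge plate 62 x 62 mm, top 24 mm above the bench, carrying two dark guide bushes 44 mm apart. A thumb screw stands at its +x end (the end of the coupon's hanging hole). Origin: centre of its underside, z up.
- bush_hole_end (a point): Mouth of the guide bush at the hanging-hole end, the one to use: centre of its upper rim, 26 mm above the bench. Bore 10 mm, straight through; the coupon's top face lies 14 mm below this point. z up.
- bush_plain_end (a point): Mouth of the other guide bush (same form, at the coupon's plain end): not to be used.
- coupon: Coupon of annealed steel lying flat in the jig's nest, 100 x 25 x 3 mm, loose, with a 9 mm hanging hole 40 mm from its centre on its +x side. Origin: centre of its underside, 9 mm above the bench; z up. Bearing on it through the punch with over 20 N (leaning on after the snap) bends it.
- nest (a point): Where the coupon's origin lies in the jig's nest.
- punch_block: White plastic block fixed to the bench, 46 x 86 x 60 mm (x, y, z), with the punch's well at one end and three spare points, up to 17 mm proud, at the other. Origin: centre of its underside, z up.
- well_seat (a point): Shoulder in the well on which the barrel's lower end rests when the punch is fully down: on the well's axis, 44 mm above the bench and 16 mm below the block's top. Above it the well is 18 mm across (for the 16 mm barrel), below it 11 mm across and 42 mm deep (for the nose). z up.
- vial_2: Screw vial with a white cap, 25 mm across and 50 mm tall, standing between jig and block; a bystander. Origin: centre of its underside.
- loose_cap_1: Loose blue screw cap, 33 mm across and 22 mm tall, between jig and block; a bystander. Origin: centre of its underside.
- vial_3: Screw vial with a red cap, 25 mm across and 50 mm tall, in front of the balance; a bystander. Origin: centre of its underside.
- tweezers_blue: Blue tweezers lying flat, 42 x 73 x 9 mm; a bystander. Origin: centre of its underside.

How it is judged:
By the outcome, as a careful person would: the job done as asked, in the order asked, and still so for the second after the job is handed in, with the robot touching nothing.
It also fails if it takes over 61 s, if anything falls off the work surface, if the arm or the gripper's body presses on something with over 40 N, if the wrist force passes 120 N, or if a joint passes its speed limit or range.

## Working session

There is one attempt and no reset: what is moved stays moved. The work goes in short steps, Python scripts to look and compute and a tool call to move; the robot and the scene stay as the last step left them, time stands still between calls to the robot, and variables do not carry over. Pictures are saved under pics/ and viewed, at most 11 in all, crops included, and the job is handed in when it is done.

Besides the shell and the picture viewer there is one more tool, called after "Call:" by a JSON object that holds its "api" and its "payload", one argument or row to a line. apply_moves: Moves the arm, as the interface text tells. Its arguments: {"type":"object","properties":{"rows":{"type":"array","items":{"type":"array","items":{"type":"number"}}},"claw":{"type":"number"},"newtons":{"type":"number"}},"required":["rows"]}

```bash
mkdir -p pics; cat > h.py <<'E'
import numpy as np, cv2
from bench import r
from scipy.spatial.transform import Rotation as R
def ray(f,p):
    K=np.array(f["intrinsics"]); A=np.array(f["attitude"])
    if A.shape!=(3,3): A=R.from_rotvec(A).as_matrix() if A.size==3 else R.from_quat(A).as_matrix()
    d=np.linalg.inv(K)@np.array([p[0],p[1],1.]); d=A@np.array([d[0],-d[1],-d[2]])
    return np.array(f["eye"]),d/np.linalg.norm(d)
def onz(f,p,z):
    e,d=ray(f,p); return e+d*(z-e[2])/d[2]
def tri(obs):
    M=np.zeros((3,3));b=np.zeros(3)
    for f,p in obs:
        e,d=ray(f,p);P=np.eye(3)-np.outer(d,d);M+=P;b+=P@e
    x=np.linalg.solve(M,b)
    return x,[np.linalg.norm(np.cross(x-ray(f,p)[0],ray(f,p)[1])) for f,p in obs]
def save(f,n): cv2.imwrite(f"pics/{n}.png",f["pixels"][:,:,::-1])
def state():
    o=r.get_obs(); print({k:np.round(o[k],4).tolist() for k in("clock","joints","tcp_pos","orientation","contact_force","grip_width","gripper_force")})
E
cat > a.py <<'E'
from h import *
np.set_printoptions(precision=4,suppress=True)
state()
F={n:r.grab_frame(n) for n in("side","top")}
print({k:(v if k!="pixels" else 0) for k,v in F["top"].items()})
for n in F: save(F[n],n+"0")
for t in["punch_grip","punch","bush_hole_end","bush_plain_end","well_seat","jig","punch_block","coupon","vial_2","loose_cap_1"]:
    L=[]
    for n in F:
        q=r.landmark_of(F[n],t)
        for k in q[:2]: print(t,n,np.round(k["point"],1),round(k["conf"],2))
        if q: L.append((F[n],q[0]["point"]))
    if len(L)==2: print("   ",*tri(L))
E
python3 a.py
```

```text
{'clock': 0.0, 'joints': [-1.4171, 0.4778, 0.0223, 1.5564, -0.0115, 1.1093, -0.0831], 'tcp_pos': [0.1746, 0.6514, 0.2303], 'orientation': [-0.4101, -3.1146, 0.0028], 'contact_force': [0.7357, 0.3009, 0.3604], 'grip_width': 0.0851, 'gripper_force': 0.0}
{'pixels': 0, 'intrinsics': array([[388.2821,   0.    , 322.1912],
       [  0.    , 388.2821, 198.9054],
       [  0.    ,   0.    ,   1.    ]]), 'eye': array([ 0.3361, -0.2114,  0.9395]), 'attitude': array([ 0.1735, -0.1662, -1.4992]), 'shot': 2}
punch_grip side [304.4 187.3] 0.55
punch_grip top [288.7 207.5] 0.47
punch_grip top [414.1 224.2] 0.17
    [ 0.4921 -0.1295  0.1027] [np.float64(0.005104711397848492), np.float64(0.0051047113978483945)]
punch side [306.7 206.9] 0.83
punch side [322.7 314.3] 0.5
punch top [290.3 215.4] 0.6
    [ 0.4903 -0.129   0.0459] [np.float64(0.0005247204007251663), np.float64(0.000524720400725047)]
bush_hole_end side [319.  301.7] 0.85
bush_hole_end top [398.6 228.4] 0.88
    [ 0.4801 -0.388   0.0153] [np.float64(0.00032755149418456635), np.float64(0.00032755149418461097)]
bush_plain_end side [328.6 312
[... 598 characters left out ...]
12.8] 0.96
    [ 0.5002 -0.1095 -0.0063] [np.float64(0.004068521072485096), np.float64(0.004068521072485109)]
coupon side [321.7 310.8] 0.74
coupon top [403.9 228.9] 0.63
    [ 0.4821 -0.4027  0.0054] [np.float64(0.0005172943932609894), np.float64(0.0005172943932610222)]
vial_2 side [290.8 273.2] 0.6
vial_2 side [270.1 194. ] 0.59
vial_2 top [236.9 241.3] 0.68
vial_2 top [349.7 242.4] 0.59
    [ 0.459   0.0812 -0.3685] [np.float64(0.0020833802868819398), np.float64(0.0020833802868818556)]
loose_cap_1 side [343.8 263.5] 0.51
loose_cap_1 side [307.1 187.6] 0.49
loose_cap_1 top [352.4 197.2] 0.42
    [ 0.5519 -0.2749 -0.0022] [np.float64(0.001995945601436803), np.float64(0.0019959456014366325)]
```

View pics/top0.png

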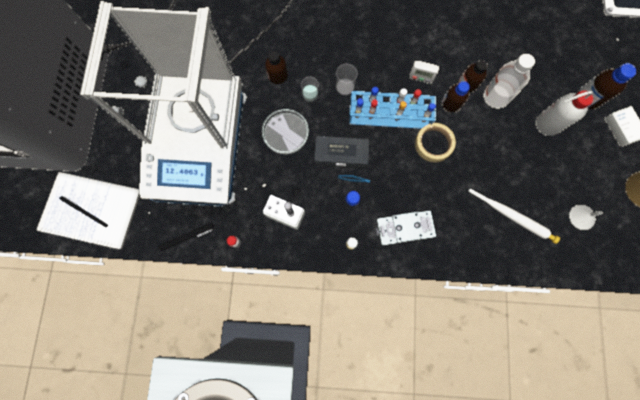

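View pics/side0.png

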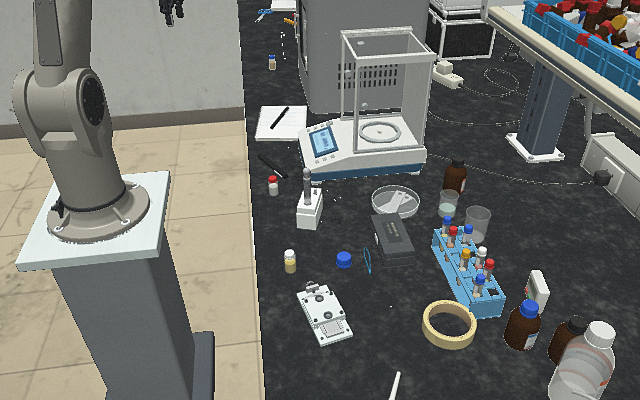

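The top view shows the block with the punch near (290,212), the jig near (407,227) with its thumb screw on the left, and the white vial and blue cap between them at column 352. The side view agrees: the hole-end bush is at (319,301), next to the thumb screw. The balance's glass shield stands to the left of the block, so I'll measure it before choosing a path.

```bash
cat > b.py <<'E'
from h import *
np.set_printoptions(precision=3,suppress=True)
f=r.grab_frame("top"); s=r.grab_frame("side")
print("balance front R/L",onz(f,(235,205),.03),onz(f,(140,197),.03))
print("shield top R front: ",tri([(f,(205,10)),(s,(432,48))]),tri([(f,(190,95)),(s,(343,30))]))
print("block ends",onz(f,(271,198),.06),onz(f,(264,213),.06),onz(f,(305,209),.06),onz(f,(298,226),.06))
for n,fr in(("top",f),("side",s)):
  for t in("punch","punch_block","jig"):
    q=r.outline_of(fr,t)
    if q: 
        m=q[0]["pixels"].astype(np.uint8); print(n,t,q[0]["conf"],q[0]["rect"],cv2.minAreaRect(cv2.findNonZero(m)))
b=[r.landmark_of(f,t)[0]["point"] for t in("bush_hole_end","bush_plain_end")]
P=[onz(f,p,.026) for p in b]; print("bush top",P,np.linalg.norm(P[0]-P[1]))
b=[r.landmark_of(s,t)[0]["point"] for t in("bush_hole_end","bush_plain_end")]
P=[onz(s,p,.026) for p in b]; print("bush side",P,np.linalg.norm(P[0]-P[1]))
print("vial",onz(f,(352,242),.05),"cap",onz(f,(352,198),.022), "punch cap side", onz(s,(306,170),.153))
E
python3 b.py
```

```text
balance front R/L [0.509 0.006 0.03 ] [0.514 0.236 0.03 ]
shield top R front:  (array([0.801, 0.026, 0.337]), [np.float64(0.0012009522396373184), np.float64(0.0012009522396373355)]) (array([0.598, 0.005, 0.399]), [np.float64(0.004571778152986003), np.float64(0.004571778152986156)])
block ends [ 0.525 -0.082  0.06 ] [ 0.489 -0.069  0.06 ] [ 0.504 -0.163  0.06 ] [ 0.464 -0.15   0.06 ]
top punch 0.63 [283.0, 202.9, 8.9, 12.3] ((289.0, 208.00003051757812), (15.205260276794434, 8.049844741821289), 63.43495178222656)
top punch_block 0.66 [263.2, 193.4, 40.2, 33.4] ((283.9569091796875, 211.26724243164062), (38.73540496826172, 21.796871185302734), 23.198591232299805)
top jig 0.59 [378.9, 212.4, 54.2, 29.0] ((404.6351013183594, 226.81082153320312), (28.112226486206055, 58.197242736816406), 80.53767395019531)
side punch 0.56 [305.2, 169.3, 3.4, 36.9] ((306.5, 186.5), (37.0, 7.0), 90.0)
side punch_block 0.85 [295.3, 187.1, 26.8, 46.4] ((309.0, 208.5), (41.0, 26.0), 90.0)
side jig 0.95 [298.1, 283.7, 53.1, 63.8] ((323.3196105957031, 311.4690856933594), (67.31745147705078, 35.74018478393555), 66.03751373291016)
bush top [array([ 0.474, -0.39 ,  0.026]), array([ 0.487, -0.429,  0.026])] 0.04095811562188483
bush side [array([ 0.479, -0.381,  0.026]), array([ 0.492, -0.425,  0.026])] 0.04626010108644183
vial [ 0.437 -0.275  0.05 ] cap [ 0.546 -0.272  0.022] punch cap side [ 0.491 -0.139  0.153]
```

```bash
cat >> h.py <<'E'
def go(p,phi,nrm=True):
    "row from measured pose to TCP p with tool y at azimuth phi deg, tool down"
    o=r.get_obs(); A=R.from_rotvec(o["orientation"]); c,s=np.cos(np.radians(phi)),np.sin(np.radians(phi))
    B=R.from_matrix(np.array([[-s,c,0],[c,s,0],[0,0,-1]]))
    B=R.from_matrix(np.array([[-s,c,0.],[c,s,0.],[0,0,-1.]]))
    d=A.inv().apply(np.array(p)-o["tcp_pos"])/.25; w=(A.inv()*B).as_rotvec()/(np.pi/2)
    print("row",np.round(d,4).tolist(),np.round(w,4).tolist(),"rows>=",np.ceil(max(np.linalg.norm(d)*4,np.linalg.norm(w)*90/10.7)))
E
python3 - <<'E'
from h import *
state(); go((.36,.40,.27),45)
E
sed -i '/B=R.from_matrix(np.array(\[\[-s,c,0\],/d' h.py; cat h.py | tail -9
```

```text
{'clock': 1.7, 'joints': [-1.4171, 0.477, 0.0224, 1.5554, -0.0115, 1.1093, -0.0831], 'tcp_pos': [0.1747, 0.652, 0.2313], 'orientation': [-0.41, -3.1147, -0.0], 'contact_force': [1.2375, -0.3478, 0.6527], 'grip_width': 0.0857, 'gripper_force': 0.0}
row [-0.9769, -0.7819, -0.1548] [0.0, -0.0, 0.3334] rows>= 6.0
def save(f,n): cv2.imwrite(f"pics/{n}.png",f["pixels"][:,:,::-1])
def state():
    o=r.get_obs(); print({k:np.round(o[k],4).tolist() for k in("clock","joints","tcp_pos","orientation","contact_force","grip_width","gripper_force")})
def go(p,phi,nrm=True):
    "row from measured pose to TCP p with tool y at azimuth phi deg, tool down"
    o=r.get_obs(); A=R.from_rotvec(o["orientation"]); c,s=np.cos(np.radians(phi)),np.sin(np.radians(phi))
    B=R.from_matrix(np.array([[-s,c,0.],[c,s,0.],[0,0,-1.]]))
    d=A.inv().apply(np.array(p)-o["tcp_pos"])/.25; w=(A.inv()*B).as_rotvec()/(np.pi/2)
    print("row",np.round(d,4).tolist(),np.round(w,4).tolist(),"rows>=",np.ceil(max(np.linalg.norm(d)*4,np.linalg.norm(w)*90/10.7)))
```

Call:
{"api": "apply_moves", "payload": {
  "rows": [
    [-0.977, -0.782, -0.155, 0, 0, 0.333],
    [-0.977, -0.782, -0.155, 0, 0, 0.333],
    [-0.977, -0.782, -0.155, 0, 0, 0.333],
    [-0.977, -0.782, -0.155, 0, 0, 0.333],
    [-0.977, -0.782, -0.155, 0, 0, 0.333]
  ]
}}

```text
clock: 2.33
tcp_pos: [0.3595, 0.4005, 0.2703]
orientation: [1.201, 2.903, 0.001]
contact_force: [0.3, 0.6, -0.2]
grip_width: 0.0854
gripper_force: 0.0
```

```bash
python3 -c "
from h import *
state(); go((.45,.18,.28),20)"
```

```text
{'clock': 2.325, 'joints': [-1.1501, 0.2126, 0.229, 1.8506, -0.0544, 1.0835, -0.1146], 'tcp_pos': [0.3595, 0.4005, 0.2703], 'orientation': [1.2013, 2.9027, 0.0014], 'contact_force': [0.3266, 0.6383, -0.1919], 'grip_width': 0.0854, 'gripper_force': 0.0}
row [-0.8795, -0.368, -0.0394] [0.0005, -0.0003, 0.2782] rows>= 4.0
```

Call:
{"api": "apply_moves", "payload": {
  "rows": [
    [-0.88, -0.368, -0.039, 0, 0, 0.278],
    [-0.88, -0.368, -0.039, 0, 0, 0.278],
    [-0.88, -0.368, -0.039, 0, 0, 0.278],
    [-0.88, -0.368, -0.039, 0, 0, 0.278],
    [-0.88, -0.368, -0.039, 0, 0, 0.278]
  ]
}}

```text
clock: 2.95
tcp_pos: [0.4506, 0.1773, 0.2801]
orientation: [1.811, 2.566, 0.001]
contact_force: [0.3, 1.0, 0.7]
grip_width: 0.0852
gripper_force: 0.0
```

```bash
python3 -c "
from h import *
state(); go((.47,-.06,.28),-10)"
```

```text
{'clock': 2.95, 'joints': [-0.9121, 0.1038, 0.446, 1.9625, -0.05, 1.0847, -0.1036], 'tcp_pos': [0.4506, 0.1773, 0.2801], 'orientation': [1.8113, 2.5656, 0.0013], 'contact_force': [0.3001, 1.0227, 0.7207], 'grip_width': 0.0852, 'gripper_force': 0.0}
row [-0.9204, -0.2446, 0.0004] [0.0008, -0.0, 0.3284] rows>= 4.0
```

Call:
{"api": "apply_moves", "payload": {
  "rows": [
    [-0.92, -0.245, 0, 0, 0, 0.328],
    [-0.92, -0.245, 0, 0, 0, 0.328],
    [-0.92, -0.245, 0, 0, 0, 0.328],
    [-0.92, -0.245, 0, 0, 0, 0.328],
    [-0.92, -0.245, 0, 0, 0, 0.328]
  ]
}}

```text
clock: 3.58
tcp_pos: [0.4702, -0.0586, 0.2798]
orientation: [2.403, 2.022, 0.001]
contact_force: [0.1, 0.8, 0.4]
grip_width: 0.0856
gripper_force: 0.0
```

```bash
cat > c.py <<'E'
from h import *
import sys
np.set_printoptions(precision=4,suppress=True)
state(); f=r.grab_frame("wrist"); save(f,sys.argv[1]); print(f["eye"],f["attitude"])
for t in sys.argv[2:]:
    t,z=t.split(":")
    for q in r.landmark_of(f,t)[:2]: print(t,np.round(q["point"],1),round(q["conf"],2),onz(f,q["point"],float(z)))
    for q in r.outline_of(f,t)[:1]: print(t,q["rect"],q["conf"])
E
python3 c.py w1 punch:.044 punch_grip:.106 well_seat:.044 punch_block:0
```

```text
{'clock': 3.575, 'joints': [-0.6464, 0.0851, 0.6916, 1.9945, -0.061, 1.0813, -0.1], 'tcp_pos': [0.4702, -0.0586, 0.2798], 'orientation': [2.4033, 2.0218, 0.0006], 'contact_force': [0.1465, 0.7714, 0.3652], 'grip_width': 0.0856, 'gripper_force': 0.0}
[0.4836 0.0176 0.4221] [-0.3021  0.0257 -0.1714]
punch [352.8 215.7] 0.83 [ 0.4933 -0.1298  0.044 ]
punch [348.0, 214.1, 24.0, 50.1] 0.9
punch_grip [356.9 238.4] 0.93 [ 0.4922 -0.1315  0.106 ]
punch_grip [350.5 215.7] 0.64 [ 0.4894 -0.1052  0.106 ]
punch_grip [348.4, 213.9, 22.0, 50.9] 0.8
well_seat [353.8 214.6] 0.67 [ 0.4948 -0.1286  0.044 ]
well_seat [370.1 366.3] 0.28 [ 0.484  -0.3625  0.044 ]
well_seat [329.8, 154.8, 52.1, 81.5] 0.81
punch_block [351.2 191.4] 0.65 [ 0.4974 -0.1123  0.    ]
punch_block [354.6 213.1] 0.49 [ 0.4974 -0.1436  0.    ]
punch_block [330.4, 158.8, 47.9, 79.9] 0.57
```

View pics/w1.png

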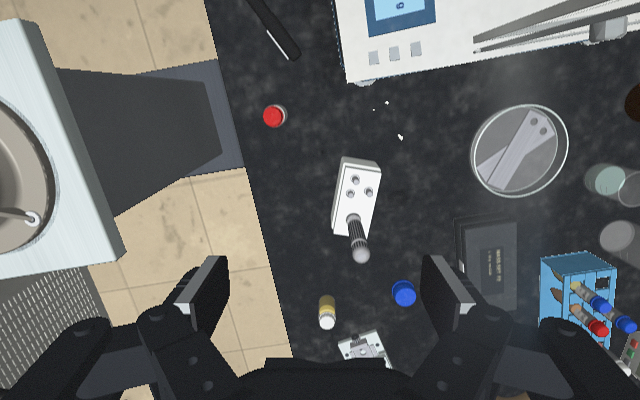

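The wrist view shows the punch leaning away by perspective, with its cap at (360,252) and the well at (352,216). The spare points are on the far side at (358,185). All estimates agree on about (0.4925, -0.1305), so I'll move over it.

```bash
python3 -c "
from h import *
go((.4925,-.1305,.19),-15)"
```

```text
row [-0.2851, 0.1375, 0.3576] [-0.0001, -0.0, 0.0621] rows>= 2.0
```

Call:
{"api": "apply_moves", "payload": {
  "rows": [
    [-0.285, 0.1375, 0.3576, 0, 0, 0.062],
    [-0.285, 0.1375, 0.3576, 0, 0, 0.062],
    [-0.285, 0.1375, 0.3576, 0, 0, 0.062],
    [-0.285, 0.1375, 0.3576, 0, 0, 0.062]
  ]
}}

```text
clock: 4.53
tcp_pos: [0.4926, -0.131, 0.1903]
orientation: [-2.494, -1.911, 0.0]
contact_force: [-0.1, -0.3, -0.6]
grip_width: 0.0855
gripper_force: 0.0
```

```bash
python3 c.py w2 punch:.044 punch_grip:.106 well_seat:.044
python3 -c "
from h import *
go((.4925,-.1305,.087),-15)
f=r.grab_frame('side'); g=r.landmark_of(f,'punch_grip'); print([(q['point'],q['conf'],onz(f,q['point'],.106)) for q in g[:1]])"
```

```text
{'clock': 4.525, 'joints': [-0.4597, 0.3045, 0.7253, 2.0246, -0.2563, 0.9024, 0.1402], 'tcp_pos': [0.4926, -0.131, 0.1903], 'orientation': [-2.4935, -1.9107, 0.0001], 'contact_force': [-0.1387, -0.3202, -0.6107], 'grip_width': 0.0855, 'gripper_force': 0.0}
[ 0.5129 -0.0564  0.3326] [-0.3007  0.0406 -0.2616]
punch [327.3 181.3] 0.95 [ 0.4953 -0.1306  0.044 ]
punch [312.6, 176.1, 23.0, 63.5] 0.86
punch_grip [325.2 204.1] 0.86 [ 0.4932 -0.1308  0.106 ]
punch_grip [311.7, 176.7, 27.6, 59.6] 0.89
well_seat [325.5 180.4] 0.86 [ 0.4939 -0.1293  0.044 ]
well_seat [300.3, 106.7, 57.1, 102.7] 0.92
row [0.0003, -0.0017, 0.415] [0.0008, -0.0007, -0.0002] rows>= 2.0
[([306.0, 187.7], 0.55, array([ 0.48976082, -0.13788356,  0.106     ]))]
```

View pics/w2.png

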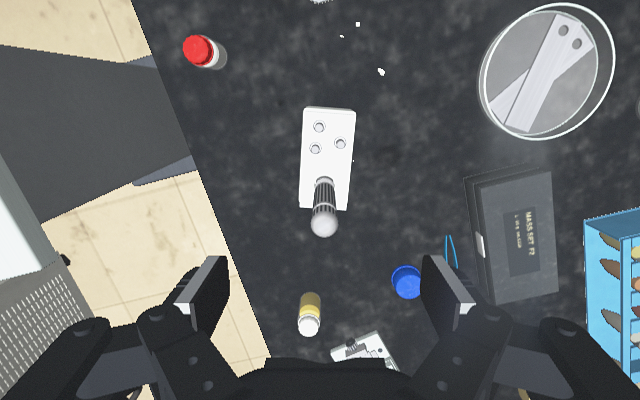

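The punch sits centred between the fingers (column 325) and the estimates agree within 2 mm. I'll go down and grip.

Call:
{"api": "apply_moves", "payload": {
  "rows": [
    [0, 0.005, 0.2, 0, 0, 0],
    [0, 0.005, 0.415, 0, 0, 0],
    [0, 0.005, 0.415, 0, 0, 0],
    [0, 0.005, 0.415, 0, 0, 0]
  ]
}}

```text
clock: 5.48
tcp_pos: [0.4943, -0.1323, 0.0877]
orientation: [2.494, 1.909, 0.001]
contact_force: [-0.1, -0.1, 0.4]
grip_width: 0.0854
gripper_force: 0.0
```

Call:
{"api": "apply_moves", "payload": {
  "rows": [
    [0, 0, 0, 0, 0, 0],
    [0, 0, 0, 0, 0, 0],
    [0, 0, 0, 0, 0, 0],
    [0, 0, 0, 0, 0, 0],
    [0, 0, 0, 0, 0, 0]
  ],
  "claw": 0,
  "newtons": 20
}}

```text
clock: 6.1
tcp_pos: [0.4936, -0.1317, 0.0866]
orientation: [-2.494, -1.91, -0.001]
contact_force: [-0.9, 0.2, 4.8]
grip_width: 0.0154
gripper_force: 22.6
```

Call:
{"api": "apply_moves", "payload": {
  "rows": [
    [0, 0, 0, 0, 0, 0],
    [0, 0, 0, 0, 0, 0],
    [0, 0, 0, 0, 0, 0]
  ],
  "newtons": 90
}}

```text
clock: 6.48
tcp_pos: [0.4937, -0.1317, 0.0867]
orientation: [-2.494, -1.91, -0.001]
contact_force: [-1.3, 0.6, 6.7]
grip_width: 0.0138
gripper_force: 87.4
```

Call:
{"api": "apply_moves", "payload": {
  "rows": [
    [0, 0, -0.1, 0, 0, 0],
    [0, 0, -0.25, 0, 0, 0],
    [0, 0, -0.45, 0, 0, 0],
    [0, 0, -0.45, 0, 0, 0],
    [0, 0, -0.45, 0, 0, 0]
  ]
}}

```text
clock: 7.1
tcp_pos: [0.4929, -0.1313, 0.1981]
orientation: [-2.493, -1.91, 0.001]
contact_force: [0.3, -0.3, -2.1]
grip_width: 0.0138
gripper_force: 87.8
```

```bash
python3 c.py w3 punch:.155 punch_grip:.217 well_seat:.044 bush_hole_end:.026 bush_plain_end:.026
python3 - <<'E'
from h import *
f=r.grab_frame('side'); g=r.landmark_of(f,'punch')
o=r.get_obs(); 
for t in('punch','punch_grip'): print([(q['point'],q['conf']) for q in r.landmark_of(f,t)[:1]])
c=f['pixels'][100:260,230:390]; cv2.imwrite('pics/s3.png',cv2.resize(c[:,:,::-1],None,fx=3.7,fy=3.7,interpolation=cv2.INTER_CUBIC))
E
```

```text
{'clock': 7.1, 'joints': [-0.4792, 0.2978, 0.7491, 2.0162, -0.2539, 0.9212, 0.1404], 'tcp_pos': [0.4929, -0.1313, 0.1981], 'orientation': [-2.4927, -1.9104, 0.0008], 'contact_force': [0.3066, -0.3078, -2.1367], 'grip_width': 0.0138, 'gripper_force': 87.8423}
[ 0.5134 -0.0568  0.3405] [-0.3003  0.0415 -0.2614]
punch [321.2 225.9] 0.73 [ 0.4911 -0.1304  0.155 ]
punch [299.5, 205.9, 52.9, 159.5] 0.64
punch_grip [324.2 281.6] 0.77 [ 0.493  -0.1309  0.217 ]
punch_grip [298.0, 205.1, 54.3, 157.8] 0.77
well_seat [325.3 178.1] 0.91 [ 0.4941 -0.1294  0.044 ]
well_seat [300.1, 102.7, 54.9, 101.2] 0.69
[([306.1, 168.7], 0.76)]
[([305.8, 142.2], 0.87)]
```

View pics/s3.png

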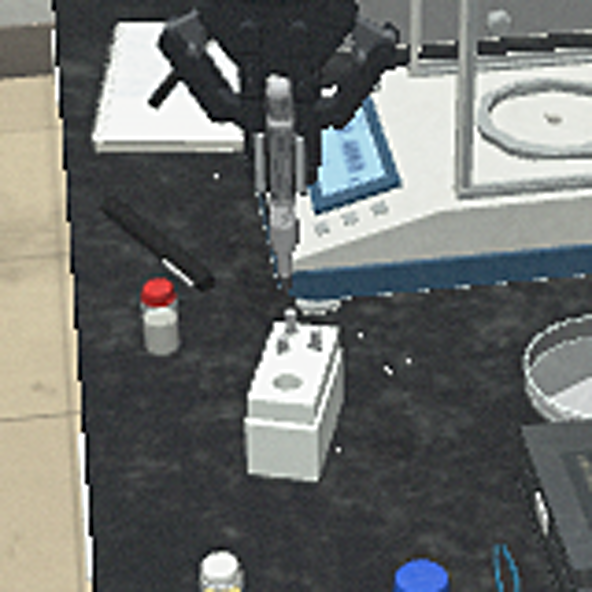

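View pics/w3.png

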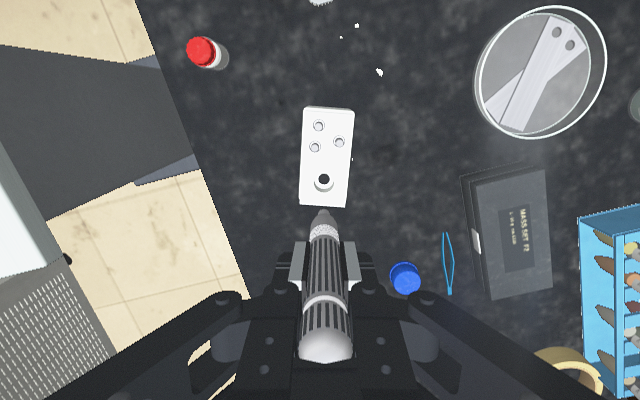

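The punch is held upright. The well is at (324,179) in the wrist picture, with the nose tip at (322,211). Since I know where I grasped it, the empty well gives me a calibration for the wrist camera. Next I'll measure the tip and well in that picture.

```bash
python3 - <<'E'
from h import *
np.set_printoptions(precision=4,suppress=True)
w=r.grab_frame('wrist'); s=r.grab_frame('side')
print("tip",tri([(w,(322.5,210)),(s,(308.4,178.5))]),"cap",tri([(w,(326,345)),(s,(305.4,121.6))]))
for p in ((324,179.5),(323.5,182)): print("well mouth",onz(w,p,.060))
g=cv2.cvtColor(w['pixels'],cv2.COLOR_RGB2GRAY)
m=(g[170:195,310:340]<110); ys,xs=np.nonzero(m); print("dark",xs.mean()+310,ys.mean()+170,xs.min()+310,xs.max()+310,ys.min()+170,ys.max()+170)
tip=(g[195:245:3,300:350:2]); print(tip)
go((.50,-.27,.20),-30)
E
```

```text
tip (array([ 0.4943, -0.1318,  0.1259]), [np.float64(0.002087973003251409), np.float64(0.002087973003251508)]) cap (array([ 0.495 , -0.1262,  0.261 ]), [np.float64(0.0005694994933045841), np.float64(0.0005694994933046129)])
well mouth [ 0.4944 -0.1271  0.06  ]
well mouth [ 0.4933 -0.1292  0.06  ]
dark 322.79761904761904 178.14285714285714 318 328 174 183
[[248 247 247 247 247 247 247 247 247 247 247 247 247 247 247 247 247 247
  247 247 247 247 251  60  71]
 [249 247 247 247 247 247 247 247 247 247 247 247 247 247 247 247 247 247
  247 247 247 247 254  59  72]
 [250 248 248 248 247 247 247 247 247 247 247 247 247 247 247 247 247 247
  247 247 247 248 255  63  67]
 [ 45  97  95 154 152 210 214 251 254 252 255 254 254 253 251 251 250 250
  249 248 248 249 176  63  68]
 [ 68  67  62  59  61  59  59  66  64  63  62  58  58  55  58  57  57  53
   48  48  50  49  56  65  67]
 [ 65  63  59  61  60  63  62  66  65  57 124 134 126 116  71  73  69  62
   64  61  61  63  64  65  68]
 [ 63  66  66  63  60  62  66  64  63 132 126 119 115 113 116  67  65  60
   63  59  60  60  59  63  65]
 [ 66  6
[... 407 characters left out ...]
 65]
 [ 80  75  75  67  65 102 129 206 232 205 223 206 202 218 216 176 200 166
  106  67  71  67  69  69  71]
 [103  94  80  74  67 127 214 229 215 229 223 221 221 218 211 215 212 191
  205  62  67  70  69  70  75]
 [ 99  97  82  73  67 229 194 216 207 220 197 181 182 176 185 209 194 205
  213 117  62  67  67  71  70]
 [ 77  80  72  68  63 239 222 185 124 130 128 127 126 114 119 111 109 197
  193 142  60  63  63  66  65]
 [ 63  62  59  64  68 228 125 122  94 130  63 131  92  62 121  52 116 103
  137 225  64  70  70  69  65]
 [132 131 133  42  41 110  94  78  77 132  63 130  92  62 120  54 104  68
   90 134  34  38 138 130 129]]
row [-0.5272, 0.1689, -0.0047] [0.0, -0.0001, 0.1657] rows>= 3.0
```

Call:
{"api": "apply_moves", "payload": {
  "rows": [
    [-0.9, 0.16, 0, 0, 0, 0],
    [-0.9, 0.16, 0, 0, 0, 0],
    [-0.9, 0.16, 0, 0, 0, 0],
    [-0.9, 0.16, 0, 0, 0, 0],
    [-0.9, 0.16, 0, 0, 0, 0]
  ]
}}

```text
clock: 8.57
tcp_pos: [0.4718, -0.3636, 0.1991]
orientation: [2.498, 1.902, -0.003]
contact_force: [-0.1, 0.5, -1.6]
grip_width: 0.0138
gripper_force: 87.8
```

```bash
python3 -c "
from h import *
state(); go((.478,-.388,.18),-15)"
```

```text
{'clock': 8.575, 'joints': [-0.0044, 0.463, 0.7475, 1.8227, -0.3668, 0.9982, 0.6231], 'tcp_pos': [0.4718, -0.3636, 0.1991], 'orientation': [2.4983, 1.9016, -0.0031], 'contact_force': [-0.1101, 0.5078, -1.5737], 'grip_width': 0.0138, 'gripper_force': 87.847}
row [-0.0871, 0.05, 0.0765] [0.0002, 0.0017, -0.005] rows>= 1.0
```

Call:
{"api": "apply_moves", "payload": {
  "rows": [
    [-0.087, 0.05, 0.0765, 0, 0.0017, -0.005],
    [-0.087, 0.05, 0.0765, 0, 0.0017, -0.005],
    [-0.087, 0.05, 0.0765, 0, 0.0017, -0.005],
    [-0.087, 0.05, 0.0765, 0, 0.0017, -0.005]
  ]
}}

```text
clock: 9.07
tcp_pos: [0.4805, -0.3826, 0.1801]
orientation: [-2.484, -1.921, -0.005]
contact_force: [-0.1, 0.1, -1.1]
grip_width: 0.0141
gripper_force: 87.9
```

```bash
python3 c.py w4 bush_hole_end:.026 bush_plain_end:.026 jig:0
```

```text
{'clock': 9.075, 'joints': [0.0526, 0.5157, 0.7186, 1.7925, -0.4038, 0.986, 0.6808], 'tcp_pos': [0.4805, -0.3826, 0.1801], 'orientation': [-2.4839, -1.921, -0.0045], 'contact_force': [-0.0811, 0.0861, -1.0716], 'grip_width': 0.0141, 'gripper_force': 87.9235}
[ 0.4999 -0.3083  0.3227] [-0.2977  0.0381 -0.253 ]
bush_hole_end [322.4 184.5] 0.8 [ 0.4778 -0.3856  0.026 ]
bush_hole_end [278.2, 126.4, 112.5, 121.5] 0.91
bush_plain_end [348.3 220. ] 0.84 [ 0.493  -0.4262  0.026 ]
bush_plain_end [274.1, 120.4, 113.3, 128.5] 0.75
jig [335.9 197. ] 0.7 [ 0.4859 -0.4087  0.    ]
jig [275.4, 126.1, 115.1, 124.8] 0.6
```

View pics/w4.png

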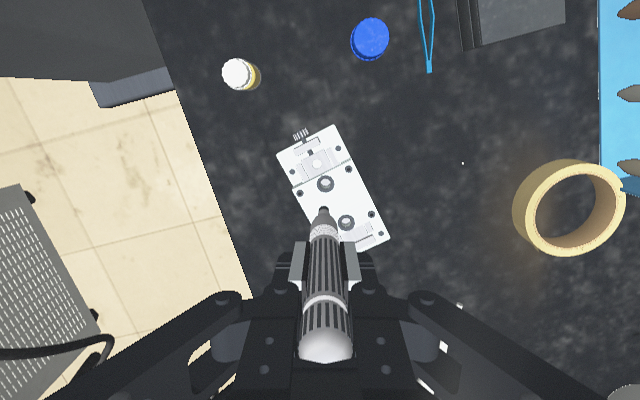

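The hole-end bush, on the thumb-screw side, is at about (325,183). The plain one is at (347,222), and the punch tip hangs just this side of the first. I'll refine the bush centre from the pixels, along with the well as seen earlier in w3.

```bash
python3 - <<'E'
from h import *
np.set_printoptions(precision=4,suppress=True,linewidth=200)
f=r.grab_frame('wrist'); g=cv2.cvtColor(f['pixels'],cv2.COLOR_RGB2GRAY)
print(g[172:196,312:338])
h=cv2.cvtColor(cv2.imread('pics/w3.png'),cv2.COLOR_BGR2GRAY); print(h[168:196,310:338])
E
```

```text
[[230 228 230 231 229 229 230 233 220 202 179 162 219 249 250 250 249 248 247 247 247 247 247 247 246 246]
 [231 229 230 231 231 231 217 200 181 165 224 252 242 243 242 250 252 250 249 248 247 247 246 246 246 246]
 [232 231 229 232 219 198 178 163 220 185 197 229 185 150 151 186 222 230 250 250 248 247 246 246 247 247]
 [235 233 217 199 177 161 219 251 225 145 123 104 104 119 116 105  92 113 188 241 251 248 247 247 247 247]
 [223 200 177 160 217 248 253 247 160 107 119 115 110 108 103 110 116 116 107 147 243 251 248 247 247 247]
 [180 160 217 247 249 253 236 157 114 119 104 120 147 147 178 121 102 112 118 111 150 253 250 247 247 246]
 [217 247 248 249 251 252 126 115 115 101 147 218 223 221 228 215 213 124 115 118 112 192 253 248 246 246]
 [248 249 248 248 252 193 113 117  99 145 222 236 234 232 232 235 240 218 102 112 115 113 251 249 247 247]
 [248 247 247 248 255 152 112 112  98 225 234 232 231 231 230 229 234 241 151 108 118 120 233 250 247 246]
 [247 246 247 249 252 133 115 103 100 239 233 231 231 231 230 230 232 239 149 107 118 122 226 252 247 246]
 [247 247 247 249 245 107 118 
[... 3989 characters left out ...]
 247 247]
 [247 247 247 247 248 249 249 227 161 159 161 165 170 173 178 183 186 185 184 191 238 250 248 247 247 247 247 247]
 [247 247 247 247 247 248 249 250 248 228 173 163 168 171 176 179 182 186 234 250 249 248 248 247 247 247 247 247]
 [247 247 247 247 247 247 248 248 249 250 249 239 241 224 226 228 239 250 250 249 248 247 247 247 247 247 247 247]
 [247 247 247 247 247 247 247 247 248 248 249 249 249 249 249 249 249 248 248 248 247 247 247 247 247 247 247 247]
 [247 247 247 247 247 247 247 247 247 247 247 248 248 248 248 248 248 247 247 247 247 247 247 247 247 247 247 247]
 [247 247 247 247 247 247 247 247 247 247 247 247 247 247 247 247 247 247 247 247 247 247 247 247 247 247 247 247]]
```

```bash
cat > d.py <<'E'
from h import *
np.set_printoptions(precision=4,suppress=True)
f=r.grab_frame('wrist'); K=f['intrinsics']
F3=dict(intrinsics=K,eye=[.5134,-.0568,.3405],attitude=[-.3003,.0415,-.2614])
W=onz(F3,(323.6,178.6),.044); B=onz(f,(325.4,183.0),.026)
A3=R.from_rotvec([-2.494,-1.91,-.001]); bias=A3.inv().apply(W-np.array([.4937,-.1317,.044]))
print("well",W,"bush",B,"bias tool",bias)
A=R.from_rotvec(r.get_obs()["orientation"]); b=bias.copy(); b[2]=0
T=B-A.apply(b); print("TCP target",T); go((T[0],T[1],.12),-15); state()
E
python3 d.py
```

```text
well [ 0.4924 -0.1295  0.044 ] bush [ 0.4803 -0.3859  0.026 ] bias tool [ 0.0018 -0.0018  0.    ]
TCP target [ 0.4816 -0.3881  0.026 ]
row [-0.0161, 0.0107, 0.2389] [0.0001, -0.0017, 0.004] rows>= 1.0
{'clock': 9.525, 'joints': [0.0543, 0.5168, 0.7188, 1.792, -0.404, 0.9857, 0.6812], 'tcp_pos': [0.48, -0.3836, 0.1797], 'orientation': [-2.4851, -1.9193, -0.0035], 'contact_force': [-0.1333, -0.5547, -2.9479], 'grip_width': 0.0138, 'gripper_force': 87.9236}
```

Call:
{"api": "apply_moves", "payload": {
  "rows": [
    [-0.016, 0.011, 0.12, 0, -0.0017, 0.004],
    [-0.016, 0.011, 0.239, 0, -0.0017, 0.004],
    [-0.016, 0.011, 0.239, 0, -0.0017, 0.004],
    [-0.016, 0.011, 0.239, 0, -0.0017, 0.004]
  ]
}}

```text
clock: 10.02
tcp_pos: [0.482, -0.3887, 0.1209]
orientation: [2.492, 1.911, 0.0]
contact_force: [-0.2, -0.1, -0.9]
grip_width: 0.0139
gripper_force: 87.9
```

```bash
python3 - <<'E'
from h import *
np.set_printoptions(precision=4,suppress=True)
w=r.grab_frame('wrist'); s=r.grab_frame('side'); state()
a=cv2.resize(w['pixels'][140:270,260:400],None,fx=2.85,fy=2.85,interpolation=cv2.INTER_CUBIC)
b=cv2.resize(s['pixels'][235:365,250:390],None,fx=2.85,fy=2.85,interpolation=cv2.INTER_CUBIC)
cv2.imwrite('pics/c5.png',np.hstack([a,b])[:,:,::-1])
for f in(w,s):
  for t in('bush_hole_end','punch'):
    for q in r.landmark_of(f,t)[:1]: print(t,q['point'],q['conf'],onz(f,q['point'],.026 if t[0]=='b' else .077))
E
```

```text
{'clock': 10.125, 'joints': [0.0979, 0.5934, 0.6702, 1.8245, -0.4661, 0.8842, 0.7252], 'tcp_pos': [0.4823, -0.3888, 0.1214], 'orientation': [2.4908, 1.911, 0.0011], 'contact_force': [0.2544, -0.2056, -0.6039], 'grip_width': 0.0138, 'gripper_force': 87.9429}
bush_hole_end [322.8, 196.5] 0.8 [ 0.4816 -0.3858  0.026 ]
punch [323.3, 223.6] 0.78 [ 0.4818 -0.3871  0.077 ]
bush_hole_end [320.2, 298.8] 0.74 [ 0.4818 -0.3907  0.026 ]
punch [318.5, 280.1] 0.87 [ 0.4792 -0.391   0.077 ]
```

View pics/c5.png

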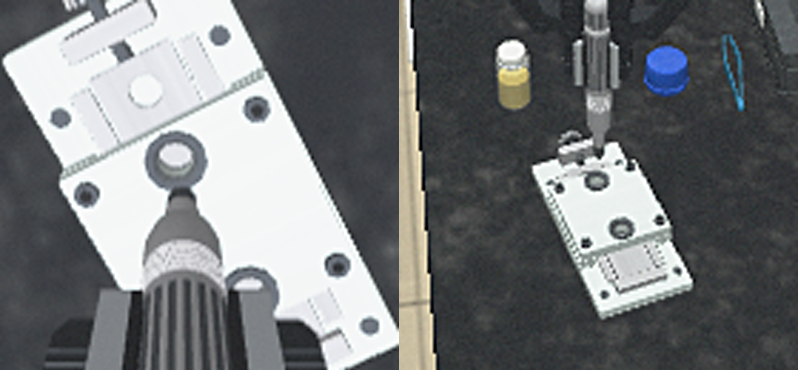

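The left half (wrist) shows the tip at (323.2,206) just short of the bush, which is centred at (322.1,195.4). In the right half (side) the tip is at (320.2,287.6), straight above the bush at (319.5,298.2). I'll triangulate both and compare.

```bash
python3 - <<'E'
from h import *
np.set_printoptions(precision=4,suppress=True)
w=r.grab_frame('wrist'); s=r.grab_frame('side'); state()
tw,ts,bw,bs=(323.2,206),(320.2,287.6),(322.1,195.4),(319.5,298.2)
print(tri([(w,tw),(s,ts)]),tri([(w,bw),(s,bs)]))
for z in(.038,.044,.05): print(z,"tip-bush wrist",onz(w,tw,z)-onz(w,bw,.026),"side",onz(s,ts,z)-onz(s,bs,.026))
A=R.from_rotvec(r.get_obs()["orientation"]).as_matrix(); print(A[:,0],A[:,1])
E
```

```text
{'clock': 10.425, 'joints': [0.0981, 0.5943, 0.6693, 1.8257, -0.4664, 0.8837, 0.7254], 'tcp_pos': [0.4819, -0.3882, 0.1203], 'orientation': [2.4919, 1.9122, 0.0006], 'contact_force': [0.7816, 0.5287, -1.5111], 'grip_width': 0.0142, 'gripper_force': 87.942}
(array([ 0.4826, -0.3847,  0.0501]), [np.float64(0.0003778452159904401), np.float64(0.0003778452159905955)]) (array([ 0.4811, -0.3855,  0.0221]), [np.float64(8.133101598318605e-05), np.float64(8.133101598319412e-05)])
0.038 tip-bush wrist [-0.0003 -0.0044  0.012 ] side [0.0038 0.0155 0.012 ]
0.044 tip-bush wrist [ 0.0003 -0.0024  0.018 ] side [0.0031 0.0099 0.018 ]
0.05 tip-bush wrist [ 0.0008 -0.0004  0.024 ] side [0.0023 0.0043 0.024 ]
[ 0.2588  0.9659 -0.    ] [ 0.9659 -0.2588  0.0007]
```

Call:
{"api": "apply_moves", "payload": {
  "rows": [
    [-0.002, -0.0025, 0.02, 0, 0, 0],
    [-0.002, -0.0025, 0.045, 0, 0, 0],
    [-0.002, -0.0025, 0.07, 0, 0, 0],
    [-0.002, -0.0025, 0.09, 0, 0, 0],
    [-0.002, -0.0025, 0.09, 0, 0, 0]
  ]
}}

```text
clock: 11.05
tcp_pos: [0.4807, -0.3882, 0.0968]
orientation: [-2.492, -1.912, 0.001]
contact_force: [-0.6, -0.3, -1.9]
grip_width: 0.0139
gripper_force: 87.9
```

Call:
{"api": "apply_moves", "payload": {
  "rows": [
    [0, 0, 0.014, 0, 0, 0],
    [0, 0, 0.028, 0, 0, 0],
    [0, 0, 0.028, 0, 0, 0]
  ]
}}

```text
clock: 11.42
tcp_pos: [0.4808, -0.3882, 0.0901]
orientation: [-2.492, -1.912, 0.0]
contact_force: [-0.4, 0.7, -1.5]
grip_width: 0.0141
gripper_force: 87.9
```

```bash
python3 - <<'E'
from h import *
w=r.grab_frame('wrist'); s=r.grab_frame('side'); state()
a=cv2.resize(w['pixels'][140:270,260:400],None,fx=2.85,fy=2.85,interpolation=cv2.INTER_CUBIC)
b=cv2.resize(s['pixels'][235:365,250:390],None,fx=2.85,fy=2.85,interpolation=cv2.INTER_CUBIC)
cv2.imwrite('pics/c6.png',np.hstack([a,b])[:,:,::-1])
E
```

```text
{'clock': 11.525, 'joints': [0.1205, 0.6316, 0.6403, 1.8428, -0.4971, 0.8327, 0.75], 'tcp_pos': [0.4809, -0.3884, 0.0904], 'orientation': [-2.4925, -1.9124, 0.0], 'contact_force': [0.7089, -0.6841, -2.3105], 'grip_width': 0.014, 'gripper_force': 87.9424}
```

View pics/c6.png

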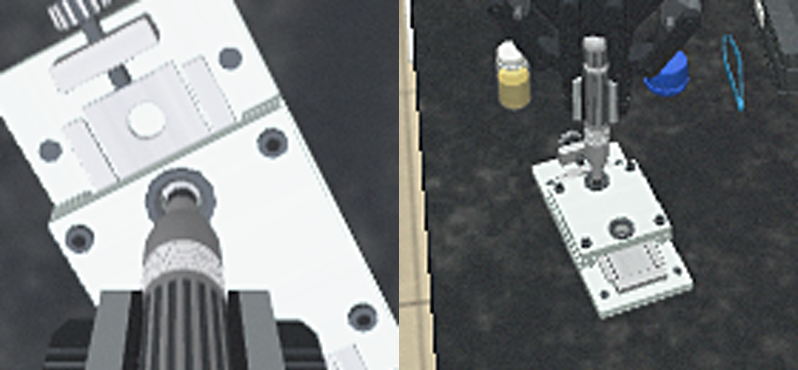

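The nose is inside the bush, well centred in both views, and there's no contact yet. I'll feel downward in small steps.

Call:
{"api": "apply_moves", "payload": {
  "rows": [
    [0, 0, 0.008, 0, 0, 0],
    [0, 0, 0.016, 0, 0, 0],
    [0, 0, 0.016, 0, 0, 0]
  ]
}}

```text
clock: 11.9
tcp_pos: [0.4808, -0.3883, 0.0862]
orientation: [-2.492, -1.912, 0.0]
contact_force: [0.5, -0.7, -0.9]
grip_width: 0.0141
gripper_force: 87.9
```

```bash
python3 -c "
from h import *
for i in range(4): r.grab_frame('side'); print(r.get_obs()['contact_force'].round(1) if hasattr(r.get_obs()['contact_force'],'round') else r.get_obs()['contact_force'], r.get_obs()['tcp_pos'][2])"
```

```text
[-0.2  0.9 -1.8] 0.08630979148261858
[-0.3  0.3 -2.6] 0.08637325881118661
[ 0.5  0.5 -1.5] 0.08640288180102958
[-0.2  0.  -2. ] 0.08646479775956875
```

Call:
{"api": "apply_moves", "payload": {
  "rows": [
    [0, 0, 0.008, 0, 0, 0],
    [0, 0, 0.008, 0, 0, 0]
  ]
}}

```text
clock: 12.35
tcp_pos: [0.4811, -0.3887, 0.0847]
orientation: [2.492, 1.912, 0.0]
contact_force: [0.1, 0.1, 2.0]
grip_width: 0.0141
gripper_force: 88.3
```

Call:
{"api": "apply_moves", "payload": {
  "rows": [
    [0, 0, 0.008, 0, 0, 0],
    [0, 0, 0.008, 0, 0, 0]
  ]
}}

```text
clock: 12.6
tcp_pos: [0.4811, -0.3887, 0.0826]
orientation: [2.492, 1.912, 0.0]
contact_force: [-0.9, 1.1, 4.3]
grip_width: 0.0142
gripper_force: 88.5
```

Call:
{"api": "apply_moves", "payload": {
  "rows": [
    [0, 0, 0.008, 0, 0, 0],
    [0, 0, 0.008, 0, 0, 0]
  ]
}}

```text
clock: 12.85
tcp_pos: [0.4811, -0.3888, 0.0807]
orientation: [2.492, 1.912, 0.0]
contact_force: [-0.6, 0.6, 5.3]
grip_width: 0.0139
gripper_force: 88.9
```

Call:
{"api": "apply_moves", "payload": {
  "rows": [
    [0, 0, 0.006, 0, 0, 0],
    [0, 0, 0.006, 0, 0, 0]
  ]
}}

```text
clock: 13.1
tcp_pos: [0.4811, -0.3888, 0.0794]
orientation: [2.492, 1.912, 0.0]
contact_force: [-2.0, 1.3, 6.5]
grip_width: 0.0141
gripper_force: 89.0
```

Call:
{"api": "apply_moves", "payload": {
  "rows": [
    [0, 0, 0.005, 0, 0, 0],
    [0, 0, 0.005, 0, 0, 0]
  ]
}}

```text
clock: 13.35
tcp_pos: [0.4812, -0.3889, 0.0784]
orientation: [2.492, 1.912, 0.001]
contact_force: [-1.4, 1.0, 8.7]
grip_width: 0.014
gripper_force: 89.3
```

Call:
{"api": "apply_moves", "payload": {
  "rows": [
    [0, 0, 0.004, 0, 0, 0],
    [0, 0, 0.004, 0, 0, 0]
  ]
}}

```text
clock: 13.6
tcp_pos: [0.4812, -0.389, 0.0777]
orientation: [2.492, 1.911, 0.001]
contact_force: [-1.3, 0.4, 9.9]
grip_width: 0.0142
gripper_force: 89.5
```

Call:
{"api": "apply_moves", "payload": {
  "rows": [
    [0, 0, 0.004, 0, 0, 0]
  ]
}}

```text
clock: 13.72
tcp_pos: [0.4812, -0.3891, 0.0769]
orientation: [2.492, 1.911, 0.001]
contact_force: [-1.5, 1.4, 11.1]
grip_width: 0.0141
gripper_force: 89.5
```

Call:
{"api": "apply_moves", "payload": {
  "rows": [
    [0, 0, 0.003, 0, 0, 0]
  ]
}}

```text
clock: 13.85
tcp_pos: [0.4811, -0.3889, 0.0756]
orientation: [2.492, 1.912, 0.001]
contact_force: [-0.7, 0.9, 3.4]
grip_width: 0.014
gripper_force: 88.7
```

It snapped: the force dropped from about 13 to 5 N. I'll go a hair further so the trip is complete, then lift.

Call:
{"api": "apply_moves", "payload": {
  "rows": [
    [0, 0, 0.0015, 0, 0, 0]
  ]
}}

```text
clock: 13.98
tcp_pos: [0.481, -0.3887, 0.0748]
orientation: [2.492, 1.912, 0.0]
contact_force: [-0.7, -0.3, 4.6]
grip_width: 0.0138
gripper_force: 88.6
```

Call:
{"api": "apply_moves", "payload": {
  "rows": [
    [0, 0, -0.03, 0, 0, 0],
    [0, 0, -0.08, 0, 0, 0],
    [0, 0, -0.17, 0, 0, 0],
    [0, 0, -0.35, 0, 0, 0],
    [0, 0, -0.45, 0, 0, 0]
  ]
}}

```text
clock: 14.6
tcp_pos: [0.4813, -0.3891, 0.1897]
orientation: [2.491, 1.911, 0.001]
contact_force: [-0.3, -0.2, -1.6]
grip_width: 0.0139
gripper_force: 88.8
```

```bash
python3 -c "
from h import *
state(); go((.4937,-.17,.20),-15)"
```

```text
{'clock': 14.6, 'joints': [0.0526, 0.5126, 0.7304, 1.7756, -0.3986, 1.0041, 0.6748], 'tcp_pos': [0.4813, -0.3891, 0.1897], 'orientation': [2.4909, 1.9107, 0.0011], 'contact_force': [-0.2956, -0.2148, -1.6268], 'grip_width': 0.0139, 'gripper_force': 88.76}
row [0.8591, -0.1789, -0.0421] [0.0015, 0.0005, -0.0002] rows>= 4.0
```

Call:
{"api": "apply_moves", "payload": {
  "rows": [
    [0.859, -0.179, -0.042, 0, 0, 0],
    [0.859, -0.179, -0.042, 0, 0, 0],
    [0.859, -0.179, -0.042, 0, 0, 0],
    [0.859, -0.179, -0.042, 0, 0, 0],
    [0.859, -0.179, -0.042, 0, 0, 0]
  ]
}}

```text
clock: 15.22
tcp_pos: [0.4938, -0.1661, 0.1979]
orientation: [-2.486, -1.919, -0.002]
contact_force: [0.3, -0.7, -1.5]
grip_width: 0.0139
gripper_force: 88.8
```

```bash
python3 -c "
from h import *
state(); go((.4937,-.1317,.175),-15)"
```

```text
{'clock': 15.225, 'joints': [-0.4232, 0.3261, 0.7753, 1.9942, -0.2855, 0.9307, 0.2424], 'tcp_pos': [0.4938, -0.1661, 0.1979], 'orientation': [-2.4862, -1.9186, -0.002], 'contact_force': [0.3097, -0.7444, -1.5395], 'grip_width': 0.0139, 'gripper_force': 88.7656}
row [0.1327, -0.0352, 0.0918] [-0.0001, -0.0011, 0.0035] rows>= 1.0
```

Call:
{"api": "apply_moves", "payload": {
  "rows": [
    [0.13, -0.035, 0.09, 0, 0, 0],
    [0.13, -0.035, 0.09, 0, 0, 0],
    [0.13, -0.035, 0.09, 0, 0, 0],
    [0.13, -0.035, 0.09, 0, 0, 0],
    [0.13, -0.035, 0.09, 0, 0, 0]
  ]
}}

```text
clock: 15.85
tcp_pos: [0.4934, -0.1367, 0.1755]
orientation: [2.493, 1.91, 0.001]
contact_force: [0.2, -0.4, -1.9]
grip_width: 0.0139
gripper_force: 88.7
```

```bash
python3 - <<'E'
from h import *
w=r.grab_frame('wrist'); s=r.grab_frame('side'); state(); go((.4937,-.1317,.132),-15)
a=cv2.resize(w['pixels'][140:270,260:400],None,fx=2.85,fy=2.85,interpolation=cv2.INTER_CUBIC)
b=cv2.resize(s['pixels'][120:250,240:380],None,fx=2.85,fy=2.85,interpolation=cv2.INTER_CUBIC)
cv2.imwrite('pics/c7.png',np.hstack([a,b])[:,:,::-1])
E
```

```text
{'clock': 15.95, 'joints': [-0.4662, 0.3414, 0.7563, 2.0359, -0.3039, 0.8755, 0.196], 'tcp_pos': [0.4933, -0.1363, 0.1753], 'orientation': [2.493, 1.9112, 0.0005], 'contact_force': [0.1039, 0.4784, -1.1397], 'grip_width': 0.0141, 'gripper_force': 88.7475}
row [0.0181, -0.0033, 0.1731] [0.0003, -0.0, -0.0006] rows>= 1.0
```

Call:
{"api": "apply_moves", "payload": {
  "rows": [
    [0.018, -0.003, 0.08, 0, 0, 0],
    [0.018, -0.003, 0.155, 0, 0, 0],
    [0.018, -0.003, 0.155, 0, 0, 0],
    [0.018, -0.003, 0.155, 0, 0, 0]
  ]
}}

```text
clock: 16.45
tcp_pos: [0.494, -0.1316, 0.1369]
orientation: [2.492, 1.912, 0.001]
contact_force: [1.1, 0.9, -2.2]
grip_width: 0.0142
gripper_force: 88.8
```

```bash
python3 - <<'E'
from h import *
w=r.grab_frame('wrist'); s=r.grab_frame('side'); state(); go((.4937,-.1317,.11),-15)
a=cv2.resize(w['pixels'][120:250,260:400],None,fx=2.85,fy=2.85,interpolation=cv2.INTER_CUBIC)
b=cv2.resize(s['pixels'][120:250,240:380],None,fx=2.85,fy=2.85,interpolation=cv2.INTER_CUBIC)
cv2.imwrite('pics/c8.png',np.hstack([a,b])[:,:,::-1])
E
```

```text
{'clock': 16.55, 'joints': [-0.4327, 0.4004, 0.7138, 2.068, -0.3654, 0.7966, 0.2396], 'tcp_pos': [0.4943, -0.1315, 0.1371], 'orientation': [2.4919, 1.9116, 0.0018], 'contact_force': [0.6029, -0.7181, -1.2795], 'grip_width': 0.014, 'gripper_force': 88.754}
row [-0.0015, -0.0021, 0.1084] [0.0009, -0.0002, -0.0001] rows>= 1.0
```

View pics/c8.png

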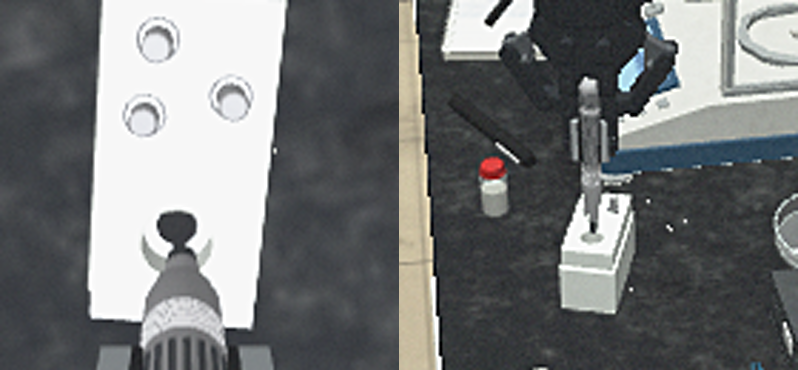

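The punch tip is over the well mouth in both views (wrist crop: tip at 180, mouth centre at 177). I'll lower it in stages.

Call:
{"api": "apply_moves", "payload": {
  "rows": [
    [-0.002, -0.003, 0.03, 0, 0, 0],
    [-0.002, -0.003, 0.06, 0, 0, 0],
    [-0.002, -0.003, 0.09, 0, 0, 0],
    [-0.002, -0.003, 0.108, 0, 0, 0],
    [-0.002, -0.003, 0.108, 0, 0, 0]
  ]
}}

```text
clock: 17.18
tcp_pos: [0.4925, -0.1315, 0.1088]
orientation: [-2.492, -1.912, 0.001]
contact_force: [0.5, -0.5, -1.5]
grip_width: 0.0143
gripper_force: 88.8
```

Call:
{"api": "apply_moves", "payload": {
  "rows": [
    [0, 0, 0.012, 0, 0, 0],
    [0, 0, 0.024, 0, 0, 0],
    [0, 0, 0.024, 0, 0, 0]
  ]
}}

```text
clock: 17.55
tcp_pos: [0.4927, -0.1314, 0.1031]
orientation: [-2.492, -1.912, 0.0]
contact_force: [0.6, -0.3, -1.6]
grip_width: 0.0142
gripper_force: 88.8
```

Call:
{"api": "apply_moves", "payload": {
  "rows": [
    [0, 0.002, 0.008, 0, 0, 0],
    [0, 0.002, 0.02, 0, 0, 0],
    [0, 0.002, 0.032, 0, 0, 0],
    [0, 0.002, 0.032, 0, 0, 0]
  ]
}}

```text
clock: 18.05
tcp_pos: [0.4931, -0.1316, 0.095]
orientation: [-2.492, -1.912, 0.001]
contact_force: [-0.3, 0.2, -2.2]
grip_width: 0.0142
gripper_force: 88.8
```

Call:
{"api": "apply_moves", "payload": {
  "rows": [
    [0, 0, 0.01, 0, 0, 0],
    [0, 0, 0.02, 0, 0, 0],
    [0, 0, 0.02, 0, 0, 0]
  ]
}}

```text
clock: 18.42
tcp_pos: [0.4931, -0.1316, 0.0901]
orientation: [-2.492, -1.912, 0.001]
contact_force: [1.0, 0.1, -1.6]
grip_width: 0.0137
gripper_force: 88.8
```

Call:
{"api": "apply_moves", "payload": {
  "rows": [
    [0, 0, 0.006, 0, 0, 0],
    [0, 0, 0.012, 0, 0, 0],
    [0, 0, 0.012, 0, 0, 0]
  ]
}}

```text
clock: 18.8
tcp_pos: [0.4932, -0.1316, 0.0872]
orientation: [-2.492, -1.912, 0.0]
contact_force: [1.0, -0.3, -1.8]
grip_width: 0.0139
gripper_force: 88.8
```

Call:
{"api": "apply_moves", "payload": {
  "rows": [
    [0, 0, 0.003, 0, 0, 0],
    [0, 0, 0.003, 0, 0, 0]
  ]
}}

```text
clock: 19.05
tcp_pos: [0.4934, -0.1317, 0.0868]
orientation: [-2.493, -1.912, -0.0]
contact_force: [-0.7, 0.9, 3.9]
grip_width: 0.0141
gripper_force: 89.5
```

Seated at the same height as when I grasped it. I'll press lightly, ease the grip and open.

Call:
{"api": "apply_moves", "payload": {
  "rows": [
    [0, 0, 0.002, 0, 0, 0],
    [0, 0, 0.002, 0, 0, 0]
  ],
  "newtons": 20
}}

```text
clock: 19.3
tcp_pos: [0.4935, -0.1317, 0.0867]
orientation: [-2.492, -1.912, -0.001]
contact_force: [-4.0, 0.6, 9.2]
grip_width: 0.0141
gripper_force: 90.3
```

Call:
{"api": "apply_moves", "payload": {
  "rows": [
    [0, 0, 0, 0, 0, 0],
    [0, 0, 0, 0, 0, 0],
    [0, 0, 0, 0, 0, 0],
    [0, 0, 0, 0, 0, 0],
    [0, 0, 0, 0, 0, 0]
  ],
  "claw": 1
}}

```text
clock: 19.92
tcp_pos: [0.4933, -0.1316, 0.086]
orientation: [-2.492, -1.912, 0.0]
contact_force: [-0.4, 0.8, -0.0]
grip_width: 0.0851
gripper_force: 0.0
```

Call:
{"api": "apply_moves", "payload": {
  "rows": [
    [0, 0, -0.1, 0, 0, 0],
    [0, 0, -0.3, 0, 0, 0],
    [0, 0, -0.5, 0, 0, 0],
    [0, 0, -0.7, 0, 0, 0],
    [0, 0, -0.7, 0, 0, 0]
  ]
}}

```text
clock: 20.55
tcp_pos: [0.4955, -0.1323, 0.2645]
orientation: [2.489, 1.91, 0.01]
contact_force: [0.1, 0.7, -1.1]
grip_width: 0.0854
gripper_force: 0.0
```

```bash
python3 - <<'E'
from h import *
np.set_printoptions(precision=4,suppress=True)
w=r.grab_frame('wrist'); s=r.grab_frame('side'); t=r.grab_frame('top'); state()
a=cv2.resize(w['pixels'],(480,300)); b=cv2.resize(s['pixels'][160:360,240:400],(240,300),interpolation=cv2.INTER_CUBIC)
cv2.imwrite('pics/fin.png',np.hstack([a,b])[:,:,::-1])
old=cv2.imread('pics/side0.png')[:,:,::-1]
for n,f in(('side',s),):
    print([(q['point'],q['conf']) for q in r.landmark_of(f,'punch_grip')[:1]],[q['rect'] for q in r.outline_of(f,'punch')[:1]])
d=cv2.absdiff(old,s['pixels']).max(2)[160:360,250:400]>60; ys,xs=np.nonzero(d); print("changed px bench",d.sum(), (xs.min()+250,xs.max()+250,ys.min()+160,ys.max()+160) if d.any() else 0)
E
```

```text
{'clock': 20.7, 'joints': [-0.5706, 0.2165, 0.8338, 1.9497, -0.1841, 1.054, 0.0819], 'tcp_pos': [0.4926, -0.1312, 0.2601], 'orientation': [-2.4911, -1.9121, 0.0013], 'contact_force': [-0.6649, -0.5946, -1.2355], 'grip_width': 0.0853, 'gripper_force': 0.0}
[([303.5, 186.8], 0.57)] [[303.3, 168.4, 6.6, 36.7]]
changed px bench 10 (np.int64(303), np.int64(311), np.int64(167), np.int64(199))
```

View pics/fin.png

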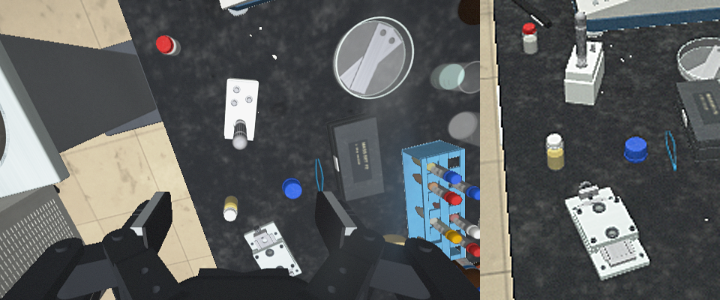

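The punch stands upright in its block. The bench matches the first picture, with only 10 pixels changed, all on the punch. Handing in.

```bash
python3 -c "
from bench import r
print(r.hand_in())"
```

```text
the job is handed in; nothing more can be done
None
```

The job is handed in at about 21 s: the punch snapped once through the hole-end bush (press force fell from about 13 to 5 N, under 20 N throughout) and is back fully down in its block, with nothing else on the bench visibly moved; the dot itself was not checked by camera.

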